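# Clear the work holder and clamp the case

## Task

An aerosol can has been left standing on the bed of the work holder, between the sliding jaw and the instrument case. First set that can down gently, upright, on the floor of the empty far bay of the bench tray and let go; only then loosen the clamp knob on the sliding jaw, slide the jaw along until the case is pinched snugly between both jaws with no gap, and turn the knob tight again. Leave the other cans, the jar, the screwdriver, the pliers and the mouse where they are.

Things in the scene. Friction and masses are not known exactly. Their poses are not given: they have to be found in the camera images.
- holder: The work holder, fixed to the bench: a dark steel bed 360 x 120 mm, 20 mm thick, that the other parts stand on. Origin: centre of its underside. Its x axis is the slide direction, pointing from the sliding jaw to the fixed jaw; z up. The fixed jaw is a dark steel block across the +x end, 120 mm wide, top 65 mm above the bench, its clamping face at x = +155 mm.
- jaw (a joint): Slide of the aluminium sliding jaw along the holder's +x, in m; 0 = fully open, travel 0.19. Its clamping face stands at holder x = -0.105 + value, so the case is pinched at 0.18. With the knob loose it slides with about 2 N of friction; with the knob tight it it is locked (over 35 N). It stays where it is left. The jaw is 70 mm long, 120 mm wide, its top 64 mm above the bench.
- jaw_face (a point): Centre of the sliding jaw's clamping face, 40 mm above the bench and 35 mm ahead (+x of the holder) of the knob's axis.
- knob (a joint): Turn of the clamp knob on the sliding jaw, in rad, growing clockwise seen from above (tightening); stops at 0 and 1.4. At 0 the grip bar points along the slide; near 1.3 it lies almost across it. The brake takes hold from 0.7 on: below 0.6 the jaw is free; tight means above 1.05. It starts tight (1.15 to 1.35), turns with about 0.15 N m throughout and stays where it is left.
- knob_grip (a point): Centre of the clamp knob's black grip bar (66 mm long, 14 mm thick, 26 mm tall, centred 91 mm above the bench), on the knob's axis. Its x axis runs along the bar, z up. The bar can be held and turned from above, and the jaw can be pushed or pulled by it. The jaw top is 27 mm below this point.
- case: Grey instrument case lying loose on the holder's bed in front of the fixed jaw: 80 mm along the slide, 110 mm across, 38 mm tall, 0.4 kg. Origin: centre of its underside; axes parallel to its sides, z up. It starts a few mm short of the fixed jaw and can be pushed home by the sliding jaw.
- can: The aerosol can standing on the holder's bed between the sliding jaw and the case: 52 mm diameter, straight sided up to 118 mm, with a shoulder and a black nozzle to 150 mm in all, about 0.22 kg. Origin: centre of its underside, z along its axis.
- tray: Grey bench tray, fixed, 210 x 130 mm outside, 30 mm tall, 5 mm walls and floor, with a 5 mm divider across the middle making two bays 97 mm (along x) x 120 mm. Origin: centre of its underside; x along its long side, away from the robot. The far bay (centre at x = +51 mm) is empty; the near bay holds the jar.
- jar: Squat jar, 54 mm diameter, 75 mm tall, standing in the near bay of the tray; to be left alone. Origin: centre of its underside.
- can2: Another aerosol can of the same kind, standing on the bench beyond the holder, beside the case; to be left alone. Origin: centre of its underside.
- can3: A third aerosol can of the same kind, standing on the bench to the left of the holder; to be left alone. Origin: centre of its underside.
- driver: Screwdriver, 190 mm, lying at the far side of the bench; to be left alone.
- pliers: Pliers with red handles, 145 mm, lying at the far side of the bench; to be left alone.
- mouse: Blue computer mouse, 34 mm tall, on the left side of the bench; to be left alone.
Not all that is in view belongs to the job. Leave any red or turquoise look-alike of the case alone.

How it is judged (in metres and radians):
On the way, in this order (a step that is already met when the one before it is completed fails the run):
1. the can stands upright, released and at rest on the floor of the tray's far bay (x of can in the frame of tray between 0.02 and 0.085 m and y of can in the frame of tray between -0.045 and 0.045 m and z of can in the frame of tray below 0.01 m and angle between can's own z axis and vertical below 0.1 rad and linear speed of can below 0.02 m/s and contact force between the fingers and can below 0.1 N), for 0.2 s.
2. the clamp knob is loosened (below 0.6 rad) (value of joint knob below 0.6 rad), for 0.1 s.
3. the jaw is slid up so that the case is pinched between both jaws (slide at 0.1775 to 0.1825), knob still loose (value of joint jaw between 0.1775 and 0.1825 m and value of joint knob below 0.7 rad), for 0.1 s.
At the end, for the whole second after the job is handed in: The can stands upright (within 0.1 rad) at rest on the floor of the tray's far bay; the case lies flat on the bed, within 20 mm of its middle line, against the fixed jaw (within 3 mm); the sliding jaw is against the case (slide value 0.1775 to 0.1825) and the knob is tight (above 1.05 rad) (value of joint knob above 1.05 rad and value of joint jaw between 0.1775 and 0.1825 m and x of case in the frame of holder between 0.112 and 0.118 m and y of case in the frame of holder between -0.02 and 0.02 m and z of case in the frame of holder below 0.023 m and angle between case's own z axis and vertical below 0.06 rad and linear speed of case below 0.01 m/s and x of can in the frame of tray between 0.02 and 0.085 m and y of can in the frame of tray between -0.045 and 0.045 m and z of can in the frame of tray below 0.01 m and angle between can's own z axis and vertical below 0.1 rad and linear speed of can below 0.02 m/s); the robot touches nothing.
It fails at once if the can is dropped or thrown (moves faster than 0.6 m/s out of the fingers) (contact force between the fingers and can below 0.1 N and linear speed of can above 0.6 m/s).
It fails at once if the can is knocked over (tilt above 0.6 rad) (angle between can's own z axis and vertical above 0.6 rad).
It fails at once if another thing on the bench is disturbed (moved more than 30 mm) (distance of any of jar, can2, can3, driver, pliers, mouse from where it was at the start of the episode above 0.03 m).
It also fails if it takes over 61 s, if anything falls off the work surface, if the arm or the gripper's body presses on something with over 40 N, if the wrist force passes 120 N, or if a joint passes its speed limit or range.

## Robot

A 6-joint arm with a two-finger parallel gripper is mounted at the origin on the work surface. World frame = base frame: x ahead of the robot, y to its left, z up, the work surface at z = 0. Lengths are in mm, angles in degrees, forces in N, time in s.
With the tool pointing down it reaches from about 350 to 850 mm from the base axis. Payload 8.1 kg.
Tool frame: the origin (TCP) lies midway between the tips of the shut fingers; the grasp point (between the pads) lies 19 mm behind it (r.grasp_offset is the distance from the TCP to the grasp point, in mm); z points along the fingers, x is the direction in which the jaws open and shut, and the axes are right-handed (so a half turn about z gives the same grasp; the last joint's range is limited). The gripper opens to 85 mm and grips with 20 to 120 N. Pads are 22 mm wide; open, the fingers measure 114 mm over their backs; the gripper's body (76 mm by 85 mm) begins 54 mm behind the grasp point. The pads swing forward as they close: fully open they stand 13 mm farther back than shut.
Start: joints at [72.227, 7.471, 85.268, -0, 87.261, -4.893], TCP at [133.724, 584.913, 231.292] pointing down, gripper open.
Joint ranges: [-169.43, 169.43], [-51.17, 129.36], [1.28, 143.12], [-76.62, 256.62], [0, 156.53], [-152.29, 152.29]. Speed limits (degrees/s): [136.94, 136.94, 159.86, 180, 180, 180].

## Interface

Orientations are given as [roll, pitch, yaw] about the fixed x, y, z axes, in that order (R = Rz(yaw) Ry(pitch) Rx(roll)).
In Python, from bench import r, optics, hand_in gives the robot as it stands.
- The arm moves only by the shell command python3 -m pendant 'ROWS' [FORCE]. ROWS is JSON, a list of rows, each a list of 5 numbers: the opening, from 0 (shut) to 1 (fully open), then the shift along the tool's x, y, z in mm, then the turn about the tool's z in degrees. A call has 1 to 10 rows; each row shifts and turns the commanded pose from where the row before left it, along the tool's axes as they then stand; what a row does not reach is not made up. A row lasts 1/10 s, in which the tool goes at most 50 mm and 8.59 degrees, less where a joint would pass 70% of its speed; a pose out of reach is approached as far as the arm can. A call with a gripper value outside its range is refused whole. The fingers move at their own pace and stop on an object; FORCE is the grip in N (left out, the last holds). Time passes only in rows, so rows that do not move let the fingers close. It gives the time, the measured TCP pose, the force and the opening at its end, in the units of the state.
- r.sense(): the state, without advancing time (a new reading comes with each control period).
- optics.snapshot(name): name is "scene" or "top" or "wrist"; returns (picture, depth): 400x640x3 uint8, blue, green, red; 400x640 float32, mm along the optical axis (not along the pixel's ray), 0 where there is no reading.
- optics.camera_params(name): a dict with "camera_matrix" (3x3 intrinsics, pixels), "eye" and "orientation" of the camera in the world. Camera axes: x right, y down, z forward; pixel columns grow to the right and rows downward; lengths in mm; the calibration is good to about 2 mm. The wrist camera is an equidistant fisheye: a pixel r from the principal point sees the ray r / f radians off the axis. A picture is of the moment at which its call begins: read the wrist's pose just before it. camera_params takes no time and is no camera call; for the wrist camera it gives the pose at the moment of the call.
- hand_in(): hands the job in, once; it reports no verdict.
Trained networks look in the newest picture that a camera, given by its name, has taken for a name from the list of things; names that differ only in an ending like _2 or _b are one class to them, and where a whole thing is asked for, a point or a joint stands for the part that bears it (a point fixed in the world has none). Each returns a list of dicts, best first, with "score" (0 to 1); they miss things now and then, are a little off and sometimes report something else, mostly with a low value. They report only what shows in the picture. A call takes as long as a camera call. They do not tell look-alikes from the thing itself.
- optics.search_frame(camera, query): "at" ([x, y, z] in mm, in world coordinates, good to about 4 mm: the middle of the surface that is visible of it).
The state is a dict: "time": time; "joint_pos": joint angles; "qd": joint speeds; "joint_efforts": joint torques, N m; "tool_pos": TCP position; "tcp_rot": TCP orientation; "ft_force": force on the tool from outside, world axes, zero at the start; "wrist_torque": the same for the moment, N m; "finger_gap": finger opening in mm.
Only numpy, scipy, OpenCV 4.12 (cv2) and the standard library are available. Lean on these libraries where they do the work, as an engineer would, in place of code of your own. Each camera call takes 0.05 s, during which the arm holds its last target. There are 200 camera calls.

## Working session

There is one attempt and no reset: what is moved stays moved. The work goes in short steps, Python scripts to look and compute and a shell command to move; the robot and the scene stay as the last step left them, time stands still between calls to the robot, and variables do not carry over. Pictures are saved under pics/ and viewed, about 8 in all and at most 12, crops included, and the job is handed in when it is done.

```bash
mkdir -p pics; cat > h.py <<'E'
import numpy as np, cv2
from bench import r, optics, hand_in
from scipy.spatial.transform import Rotation as R
def cam(n):
    p=optics.camera_params(n); return p
def Rm(o):
    o=np.array(o,float)
    return o if o.shape==(3,3) else R.from_euler('xyz',o,degrees=True).as_matrix()
def cloud(n,d):
    p=cam(n);K=np.array(p["camera_matrix"]);v,u=np.mgrid[:d.shape[0],:d.shape[1]]
    c=np.stack([(u-K[0,2])/K[0,0]*d,(v-K[1,2])/K[1,1]*d,d],-1)
    return c@Rm(p["orientation"]).T+np.array(p["eye"])
E
python3 - <<'E'
from h import *
s=r.sense();print({k:np.round(v,2) for k,v in s.items()})
for n in("scene","top"):
    im,d=optics.snapshot(n);cv2.imwrite(f"pics/{n}.png",im);np.save(n,cloud(n,d));print(n,cam(n))
    for q in("can","knob","case","tray","jar","holder","knob_grip","jaw_face"):
        print(q,[(np.round(x["at"]).tolist(),round(x["score"],2)) for x in optics.search_frame(n,q)])
E
```

```text
{'time': np.float64(0.0), 'joint_pos': array([72.23,  7.52, 85.33, -0.  , 87.26, -4.89]), 'qd': array([ 0.03,  0.03,  0.01,  0.04, -0.  , -0.  ]), 'joint_efforts': array([ 0.000e+00, -5.694e+01, -5.005e+01, -0.000e+00,  2.000e-02,
        0.000e+00]), 'tool_pos': array([133.56, 584.39, 230.23]), 'tcp_rot': array([-1.7999e+02,  1.0000e-01,  7.7120e+01]), 'ft_force': array([0.86, 0.24, 0.17]), 'wrist_torque': array([ 0.01,  0.04, -0.  ]), 'finger_gap': np.float64(85.4)}
scene {'camera_matrix': array([[386.94537785,   0.        , 316.58473276],
       [  0.        , 386.94537785, 205.7702538 ],
       [  0.        ,   0.        ,   1.        ]]), 'eye': array([1402.49719605,  716.79934374,  737.74654794]), 'orientation': array([-121.06903415,   -1.43716105,  127.6021545 ])}
can [([737.0, 180.0, 87.0], 0.92), ([593.0, 117.0, 104.0], 0.6), ([582.0, 456.0, 84.0], 0.58)]
knob [([543.0, 3.0, 90.0], 0.74), ([738.0, 181.0, 87.0], 0.67), ([592.0, 118.0, 104.0], 0.55)]
case [([328.0, 312.0, 37.0], 0.96), ([371.0, 156.0, 35.0], 0.88), ([345.0, -41.0, 42.0], 0.75), ([620.0, 201.0, 61.0], 0.7), ([6
[... 398 characters left out ...]
 'eye': array([ 326.49288603,   59.98587627, 1213.00893204]), 'orientation': array([-168.90292513,    0.99873659,  -90.73871644])}
can [([550.0, 437.0, 118.0], 0.94), ([564.0, 101.0, 146.0], 0.81), ([704.0, 165.0, 119.0], 0.57)]
knob [([531.0, -4.0, 108.0], 0.65)]
case [([350.0, 136.0, 39.0], 0.88), ([600.0, 198.0, 58.0], 0.83), ([300.0, 297.0, 46.0], 0.82), ([339.0, -52.0, 39.0], 0.75), ([705.0, 163.0, 118.0], 0.18)]
tray [([534.0, -284.0, 4.0], 0.89)]
jar [([468.0, -301.0, 76.0], 0.74), ([778.0, -63.0, 23.0], 0.61)]
holder [([550.0, 55.0, 18.0], 0.7)]
knob_grip [([534.0, -2.0, 102.0], 0.49)]
jaw_face [([534.0, -4.0, 106.0], 0.68), ([525.0, -1.0, 54.0], 0.61), ([468.0, -302.0, 78.0], 0.22)]
```

View pics/top.png

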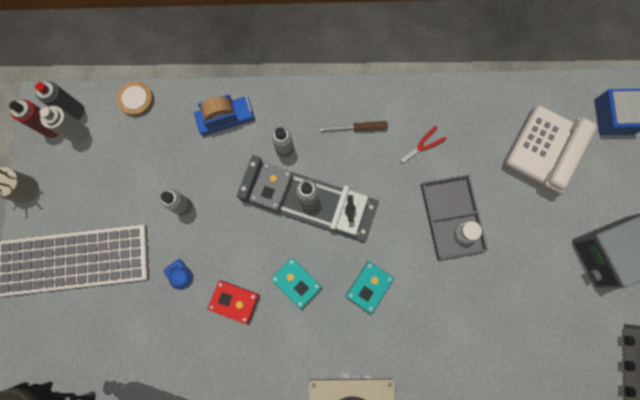

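View pics/scene.png

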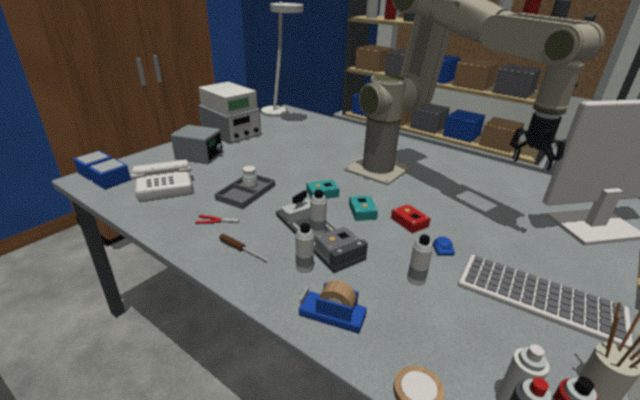

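Top view: the target can stands on the holder at about (307,190), between the jaw with the black knob (350,208) and the grey case (268,183). It could be confused with can2 (283,140) and can3 (175,202), which are both on the bare bench. Cases at (233,302), (297,284) and (370,287) are look-alikes. The tray is at (453,217), with its empty far bay at the top.

```bash
cat > m.py <<'E'
from h import *
from scipy.optimize import least_squares
for n in("top","scene"):
    P=np.load(n+".npy").reshape(-1,3)
    f=lambda c,rad,z0,z1:P[(np.hypot(P[:,0]-c[0],P[:,1]-c[1])<rad)&(P[:,2]>z0)&(P[:,2]<z1)]
    for nm,c,rr in(("can",(570,108),26),("can2",(710,170),26),("can3",(556,440),26),("jar",(478,-296),27)):
        q=f(c,45,45,112) if nm!="jar" else f(c,45,40,70)
        s=least_squares(lambda x:np.hypot(q[:,0]-x[0],q[:,1]-x[1])-rr,c,loss="soft_l1")
        print(n,nm,len(q),s.x.round(1),round(float(np.median(abs(s.fun))),1))
    def rect(t,q):
        if len(q)>20:
            b=cv2.minAreaRect(q[:,:2].astype(np.float32)); print(n,t,len(q),np.round(b[0],1),np.round(b[1],1),round(b[2],1),"z",np.median(q[:,2]).round(1))
    rect("knob",f((535,-3),45,82,112)); rect("jawtop",f((535,-3),85,57,71))
    rect("casetop",f((600,198),75,52,63)); rect("tray",f((535,-280),140,20,36)); 
    rect("holder all",f((575,90),215,12,75))
E
python3 m.py
python3 - <<'E'
import cv2
a=cv2.imread('pics/top.png')[140:260,220:500];cv2.imwrite('pics/c1.png',cv2.resize(a,None,fx=2.8,fy=2.8,interpolation=2))
E
```

```text
top can 98 [571.3 104. ] 0.3
top can2 159 [718.  169.4] 0.4
top can3 182 [558.3 447.9] 0.4
top jar 109 [ 472.5 -313.6] 1.5
top knob 190 [531.2  -3.7] [25.4 65.6] 86.7 z 101.5
top jawtop 250 [533.8   2.3] [ 56.4 119.9] 71.0 z 62.1
top casetop 1297 [606.7 215.8] [109.  110.5] 69.2 z 57.8
top tray 719 [ 518.4 -284. ] [210.2 131.5] 9.1 z 27.0
top holder all 5876 [559.9  95.1] [359.6 338.8] 26.1 z 39.5
scene can 296 [573.2 102.6] 1.1
scene can2 344 [719.6 167.7] 0.7
scene can3 395 [560.4 446.4] 0.7
scene jar 95 [ 472.3 -314.4] 2.3
scene knob 133 [5.347e+02 2.000e-01] [23.1 69.9] 87.4 z 97.6
scene jawtop 128 [557.    1.3] [46.4 83.9] 71.9 z 63.7
scene casetop 598 [598.6 184.3] [121.1 111.3] 67.8 z 60.4
scene tray 478 [ 522.1 -283.7] [216.8 137.1] 9.7 z 27.5
scene holder all 3128 [572.7  99.7] [382.2 331.8] 28.3 z 49.4
```

View pics/c1.png

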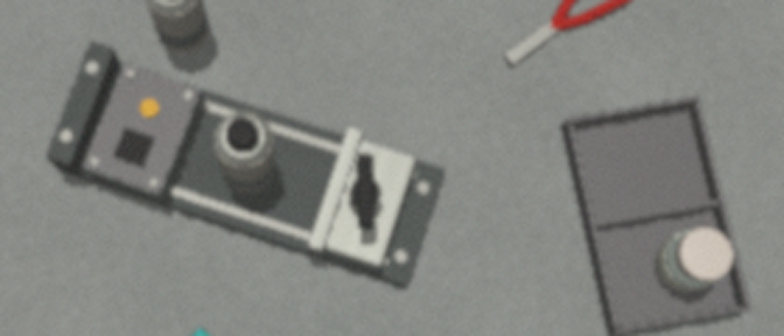

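```bash
python3 -m pendant '[[1,-18.6,26.7,0,0],[1,-18.6,26.7,0,0],[1,-18.6,26.7,0,0],[1,-18.6,26.7,0,0],[1,-18.6,26.7,0,0],[1,-18.6,26.7,0,0],[1,-18.6,26.7,0,0],[1,-18.6,26.7,0,0],[1,-18.6,26.7,0,0],[1,-18.6,26.7,0,0]]' 40
python3 -m pendant '[[1,-18.6,26.7,0,0],[1,-18.6,26.7,0,0],[1,-18.6,26.7,0,0],[1,-18.6,26.7,0,0],[1,-18.6,26.7,0,0],[1,-18.6,26.7,0,0],[1,-18.6,26.7,0,0],[1,-18.6,26.7,0,0],[1,-18.6,26.7,0,0],[1,-18.6,26.7,0,0]]'
python3 -m pendant '[[1,0,0,0,0],[1,0,0,0,0]]'
python3 - <<'E'
from h import *
im,d=optics.snapshot("wrist");cv2.imwrite("pics/w1.png",im)
s=r.sense();print(s["tool_pos"],s["tcp_rot"],s["joint_pos"])
for q in ("can","knob_grip"):print(q,[(np.round(x["at"]),round(x["score"],2)) for x in optics.search_frame("wrist",q)])
E
```

```text
time: 1.9
tool_pos: [353.3, 343.1, 231.5]
tcp_rot: [180.0, -0.0, 77.1]
ft_force: [0.8, 0.8, 0.1]
finger_gap: 85.2
time: 2.9
tool_pos: [572.2, 102.1, 231.3]
tcp_rot: [180.0, -0.0, 77.1]
ft_force: [0.9, 0.5, 0.2]
finger_gap: 85.3
time: 3.1
tool_pos: [571.4, 102.8, 231.0]
tcp_rot: [-180.0, -0.0, 77.0]
ft_force: [-0.3, 0.7, 0.6]
finger_gap: 85.3
[571.02631969 103.48051346 231.07775137] [-1.79955930e+02 -1.09921360e-02  7.70966152e+01] [ 5.19478154e+00  4.48001049e+00  8.84904088e+01  2.41701352e-02
  8.70680560e+01 -7.19030823e+01]
can [(array([699., 155.,  88.]), 0.86), (array([560., 106., 151.]), 0.79), (array([561., 426.,  93.]), 0.71)]
knob_grip [(array([535.,   1.,  98.]), 0.7)]
```

View pics/w1.png

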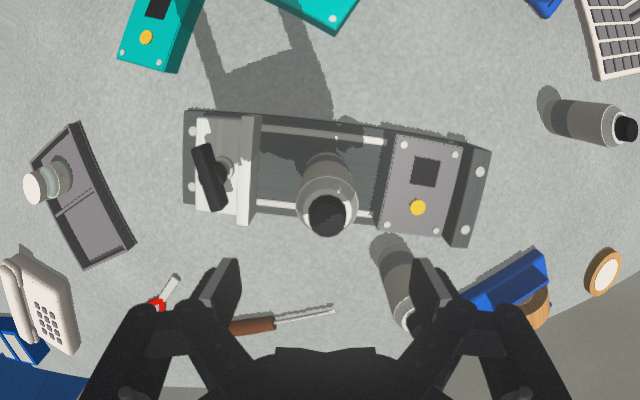

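The wrist view shows the can at (327,215), between the jaw with its black knob (208,178) on the left and the grey case (425,185) on the right. It lies between the finger planes, so I'll descend.

```bash
python3 -m pendant '[[1,0,0,15,0],[1,0,0,25,0],[1,0,0,25,0],[1,0,0,25,0],[1,0,0,20,0],[1,0,0,10,0],[1,0,0,5,0],[1,0,0,0,0]]'
python3 -m pendant '[[0.2,0,0,0,0],[0.2,0,0,0,0],[0.2,0,0,0,0],[0.2,0,0,0,0],[0.2,0,0,0,0],[0.2,0,0,0,0],[0.2,0,0,0,0],[0.2,0,0,0,0]]' 40
```

```text
time: 4.05
tool_pos: [571.0, 103.5, 105.9]
tcp_rot: [-180.0, 0.0, 77.1]
ft_force: [-0.3, -0.8, -0.1]
finger_gap: 85.8
time: 4.85
tool_pos: [572.4, 103.4, 107.9]
tcp_rot: [179.9, -0.1, 77.1]
ft_force: [-1.0, 0.7, 5.9]
finger_gap: 50.5
```

```bash
python3 -m pendant '[[0.2,0,0,-5,0],[0.2,0,0,-10,0],[0.2,0,0,-20,0],[0.2,0,0,-25,0],[0.2,0,0,-25,0],[0.2,0,0,-25,0],[0.2,0,0,-10,0],[0.2,0,0,0,0]]' 
python3 -m pendant '[[0.2,-8,2,0,0],[0.2,-18,4,0,0],[0.2,-20,4.5,0,0],[0.2,-20,4.5,0,0],[0.2,-20,4.5,0,0],[0.2,-20,4.5,0,0],[0.2,-20,4.5,0,0],[0.2,-20,4.5,0,0],[0.2,-20,4.5,0,0],[0.2,-20,4.5,0,0]]'
python3 -m pendant '[[0.2,-20,4.5,0,0],[0.2,-20,4.5,0,0],[0.2,-20,4.5,0,0],[0.2,-20,4.5,0,0],[0.2,-20,4.5,0,0],[0.2,-20,4.5,0,0],[0.2,-20,4.5,0,0],[0.2,-20,4.5,0,0],[0.2,-18,4,0,0],[0.2,-6,1,0,0]]'
python3 -m pendant '[[0.2,0,0,0,0],[0.2,0,0,0,0]]'
python3 - <<'E'
from h import *
im,d=optics.snapshot("wrist");cv2.imwrite("pics/w2.png",im)
s=r.sense();print(s["tool_pos"],s["tcp_rot"],s["ft_force"],s["finger_gap"])
E
```

```text
time: 5.65
tool_pos: [572.4, 103.3, 228.4]
tcp_rot: [179.8, -0.1, 77.1]
ft_force: [0.2, 0.2, -1.8]
finger_gap: 50.7
time: 6.65
tool_pos: [569.5, -88.6, 223.8]
tcp_rot: [-179.8, 0.0, 77.1]
ft_force: [0.6, 0.2, -2.4]
finger_gap: 50.9
time: 7.65
tool_pos: [569.1, -278.1, 225.2]
tcp_rot: [-179.9, 0.0, 77.0]
ft_force: [0.5, 0.3, -2.6]
finger_gap: 50.6
time: 7.85
tool_pos: [569.8, -275.5, 226.1]
tcp_rot: [-180.0, -0.0, 77.1]
ft_force: [-0.1, -0.7, -2.1]
finger_gap: 50.8
[ 569.93787879 -275.18573976  226.23782122] [-1.79991673e+02 -2.51184446e-02  7.71541271e+01] [-0.38879476 -1.25073067 -1.75678941] 51.05505479878453
```

View pics/w2.png

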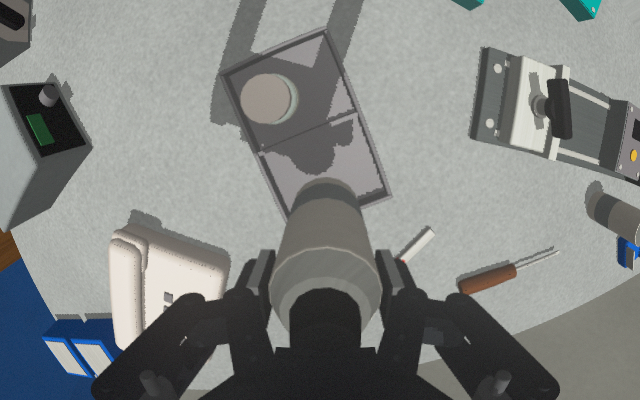

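The can is held upright at (322,260), with the far bay of the tray at (330,165) under its base. Next I'll lower it.

```bash
python3 -m pendant '[[0.2,0,0,10,0],[0.2,0,0,20,0],[0.2,0,0,25,0],[0.2,0,0,25,0],[0.2,0,0,20,0],[0.2,0,0,15,0],[0.2,0,0,5,0],[0.2,0,0,0,0],[0.2,0,0,0,0]]'
python3 - <<'E'
from h import *
from scipy.optimize import least_squares
for n in("top","scene"):
    im,d=optics.snapshot(n);P=cloud(n,d).reshape(-1,3);c=(570,-275)
    q=P[(np.hypot(P[:,0]-c[0],P[:,1]-c[1])<45)&(P[:,2]>35)&(P[:,2]<75)]
    if len(q)>10:
        s=least_squares(lambda x:np.hypot(q[:,0]-x[0],q[:,1]-x[1])-26,c,loss="soft_l1");print(n,len(q),s.x,np.median(abs(s.fun)))
E
```

```text
time: 8.8
tool_pos: [570.5, -276.2, 107.5]
tcp_rot: [179.9, 0.0, 77.1]
ft_force: [0.6, -0.0, -2.6]
finger_gap: 51.1
top 49 [ 569.60129922 -275.73981572] 0.38839515897086585
scene 138 [ 571.46510574 -277.69484575] 1.3012834657588037
```

```bash
python3 -m pendant '[[0.2,0,0,3,0],[0.2,0,0,3,0],[0.2,0,0,2,0],[0.2,0,0,1,0],[0.2,0,0,1,0],[0.2,0,0,0,0]]'
```

```text
time: 9.5
tool_pos: [569.7, -275.9, 96.1]
tcp_rot: [-180.0, -0.0, 77.1]
ft_force: [0.7, -0.1, -2.3]
finger_gap: 50.9
```

```bash
python3 -m pendant '[[0.2,0,0,1,0],[0.2,0,0,1,0],[0.2,0,0,1,0],[0.2,0,0,0,0]]'; python3 -m pendant '[[0.2,0,0,0.7,0],[0.2,0,0,0.7,0],[0.2,0,0,0,0]]'
```

```text
time: 9.9
tool_pos: [569.7, -275.9, 93.1]
tcp_rot: [-180.0, -0.0, 77.1]
ft_force: [0.2, -0.2, -1.6]
finger_gap: 50.7
time: 10.2
tool_pos: [570.3, -276.1, 93.0]
tcp_rot: [179.9, 0.0, 77.1]
ft_force: [-1.3, 1.9, 5.1]
finger_gap: 50.9
```

Contact is reached (+5 N), so I'll release and retreat.

```bash
python3 -m pendant '[[0.65,0,0,0,0],[0.7,0,0,0,0],[0.8,0,0,0,0],[1,0,0,0,0],[1,0,0,0,0],[1,0,0,0,0],[1,0,0,0,0]]'; python3 -m pendant '[[1,0,0,-5,0],[1,0,0,-15,0],[1,0,0,-25,0],[1,0,0,-25,0],[1,0,0,-25,0],[1,0,0,-25,0],[1,0,0,-15,0],[1,0,0,0,0]]'
python3 - <<'E'
from h import *
from scipy.optimize import least_squares
for n in("top","scene"):
    im,d=optics.snapshot(n);cv2.imwrite(f"pics/{n}2.png",im);P=cloud(n,d).reshape(-1,3);c=(570,-275)
    for z0,z1 in((35,75),(75,115)):
        q=P[(np.hypot(P[:,0]-c[0],P[:,1]-c[1])<45)&(P[:,2]>z0)&(P[:,2]<z1)]
        if len(q)>10:
            s=least_squares(lambda x:np.hypot(q[:,0]-x[0],q[:,1]-x[1])-26,c,loss="soft_l1");print(n,len(q),s.x,np.median(abs(s.fun)))
    q=P[(np.hypot(P[:,0]-c[0],P[:,1]-c[1])<35)&(P[:,2]<175)];print("top z",np.sort(q[:,2])[-8:].round(1))
    q=P[(np.hypot(P[:,0]-534,P[:,1])<40)&(P[:,2]>85)&(P[:,2]<115)]
    b=cv2.minAreaRect(q[:,:2].astype(np.float32));print(n,"knob",b,q.mean(0))
cv2.imwrite("pics/t2c.png",cv2.resize(cv2.imread("pics/scene2.png")[140:300,180:400],None,fx=3,fy=3,interpolation=2))
E
```

```text
time: 10.9
tool_pos: [569.8, -276.0, 91.9]
tcp_rot: [-180.0, 0.0, 77.1]
ft_force: [0.4, -0.1, -0.3]
finger_gap: 85.3
time: 11.7
tool_pos: [571.3, -276.8, 231.1]
tcp_rot: [179.7, 0.1, 77.1]
ft_force: [0.4, -0.6, 0.1]
finger_gap: 85.2
top 91 [ 569.88531124 -275.63632874] 0.43048953458074024
top 92 [ 570.21911324 -275.93785617] 0.42195066444944906
top z [154.3 154.5 154.5 154.9 155.3 155.4 155.5 155.7]
top knob ((531.2499389648438, -3.7006311416625977), (25.690032958984375, 66.27703094482422), 89.28788757324219) [529.92296358  -4.00038106  99.57486105]
scene 140 [ 571.70909785 -277.09351309] 1.411722968443641
scene 141 [ 571.69498927 -277.14476077] 1.081691411346764
top z [156.9 156.9 157.  157.3 157.9 158.1 159.3 159.4]
scene knob ((535.0093994140625, -1.3949804306030273), (21.53657341003418, 67.31971740722656), 89.95732879638672) [538.92026814  -1.05470223  98.10628929]
```

View pics/t2c.png

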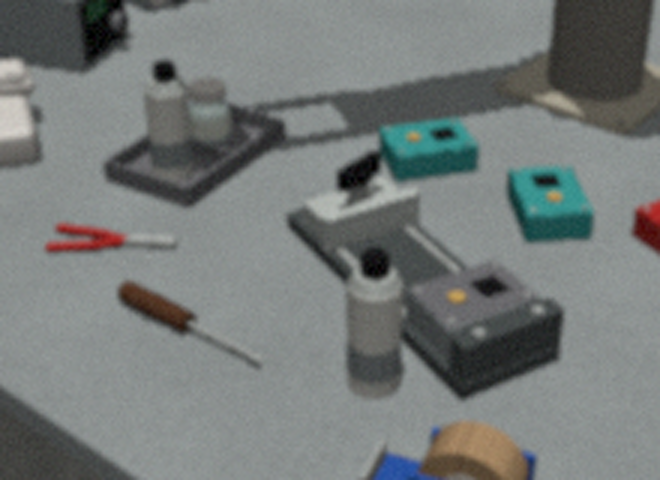

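The can stands upright on the floor of the far bay: upper and lower circle fits agree within 1 mm, and its top is at about 155 mm. In the crop, (165,110) is the can beside the jar, and the knob at (358,172) lies across its jaw. Next is the knob.

```bash
python3 -m pendant '[[1,12,-5,0,0],[1,27,-10,0,0],[1,27,-10,0,0],[1,27,-10,0,0],[1,27,-10,0,0],[1,27,-10,0,0],[1,27,-10,0,0],[1,27,-10,0,0],[1,27,-10,0,0],[1,27,-10,0,0]]'
python3 -m pendant '[[1,4.3,-2.4,0,0],[1,0,0,0,8.45],[1,0,0,0,8.45],[1,0,0,0,8.45],[1,0,0,0,8.45],[1,0,0,0,8.45],[1,0,0,0,8.45],[1,0,0,0,8.45],[1,0,0,0,8.45],[1,0,0,0,8.45]]'
python3 -m pendant '[[1,0,0,0,8.45],[1,0,0,0,8.45],[1,0,0,0,8.45],[1,0,0,0,8.45],[1,0,0,0,8.45],[1,0,0,0,8.45],[1,0,0,0,8.45],[1,0,0,0,8.45],[1,0,0,0,8.45],[1,0,0,0,8.45]]'
python3 -m pendant '[[1,0,0,0,8.45],[1,0,0,0,0],[1,0,0,0,0]]'
python3 - <<'E'
from h import *
s=r.sense();p=cam("wrist");im,d=optics.snapshot("wrist");cv2.imwrite("pics/w3.png",im)
print(s["tool_pos"],s["tcp_rot"],s["joint_pos"],p)
K=np.array(p["camera_matrix"]);v,u=np.mgrid[:400,:640];a=(u-K[0,2])/K[0,0];b=(v-K[1,2])/K[1,1];t=np.hypot(a,b)+1e-9
k=np.tan(t)/t;c=np.stack([a*k*d,b*k*d,d],-1);P=c@Rm(p["orientation"]).T+np.array(p["eye"])
m=(np.hypot(P[...,0]-533,P[...,1]+1.5)<45)&(t<1.4)&(d>0)
q=P[m&(P[...,2]>99)&(P[...,2]<110)];print(len(q),q.mean(0),cv2.minAreaRect(q[:,:2].astype(np.float32)))
q=P[m&(P[...,2]>58)&(P[...,2]<68)];print(len(q),q.mean(0))
m2=(np.hypot(P[...,0]-597,P[...,1]-190)<90)&(t<1.4);q=P[m2&(P[...,2]>52)&(P[...,2]<61)]
print("case",len(q),cv2.minAreaRect(q[:,:2].astype(np.float32)))
E
```

```text
time: 12.8
tool_pos: [532.4, -4.2, 225.0]
tcp_rot: [-179.8, 0.0, 77.1]
ft_force: [0.5, -0.0, 0.8]
finger_gap: 85.7
time: 13.8
tool_pos: [531.7, -1.6, 225.4]
tcp_rot: [-180.0, 0.1, 0.7]
ft_force: [0.4, 0.0, -0.2]
finger_gap: 85.3
time: 14.8
tool_pos: [531.7, -1.6, 225.4]
tcp_rot: [179.9, 0.0, -83.8]
ft_force: [0.3, -0.5, 0.1]
finger_gap: 85.7
time: 15.1
tool_pos: [532.0, -1.6, 226.0]
tcp_rot: [179.9, 0.0, -91.6]
ft_force: [-1.0, -0.3, -0.8]
finger_gap: 85.6
[532.04124634  -1.55265182 225.96483503] [ 1.79909999e+02  2.22183409e-04 -9.16293259e+01] [-5.68524813e+00 -2.84711925e+00  9.64213461e+01 -6.15551852e-03
  8.65155643e+01  8.59444565e+01] {'camera_matrix': array([[309.70691629,   0.        , 324.91988432],
       [  0.        , 309.70691629, 201.19960792],
       [  0.        ,   0.        ,   1.        ]]), 'eye': array([612.70220113,  -4.49192416, 368.18186842]), 'orientation': array([ 1.61541090e+02,  4.15480070e-02, -9.15991896e+01])}
1088 [535.18414525  -5.54311091 103.24504738] ((533.6104736328125, -5.255191326141357), (65.26209259033203, 14.764626502990723), 0.6029112935066223)
990 [542.21213488  20.69026696  63.14839999]
case 5746 ((608.1378173828125, 206.43136596679688), (94.42479705810547, 116.08352661132812), 69.57481384277344)
```

View pics/w3.png

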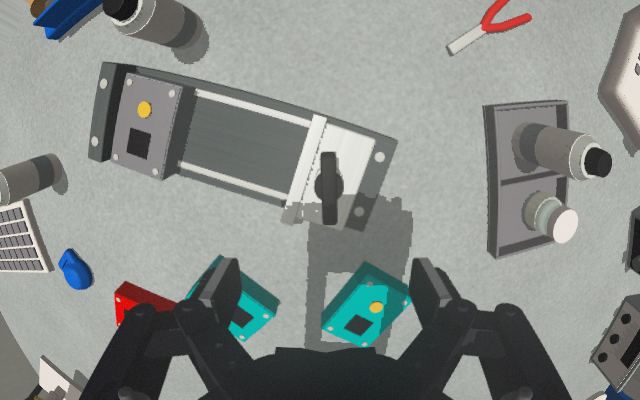

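The knob bar shows at (329,187) pointing straight up the image. It measures 65 x 15 mm at (533.6,-5.3), yaw 0.6°, top at 103 mm, which matches the description.

```bash
python3 -m pendant '[[1,2.4,-1,10,-2.2],[1,0,0,25,0],[1,0,0,25,0],[1,0,0,25,0],[1,0,0,25,0],[1,0,0,20,0],[1,0,0,12,0],[1,0,0,6,0],[1,0,0,2,0],[1,0,0,0,0]]'
python3 -m pendant '[[0,0,0,0,0],[0,0,0,0,0],[0,0,0,0,0],[0,0,0,0,0],[0,0,0,0,0],[0,0,0,0,0],[0,0,0,0,0],[0,0,0,0,0],[0,0,0,0,0],[0,0,0,0,0]]' 50
```

```text
time: 16.15
tool_pos: [534.1, -4.0, 77.6]
tcp_rot: [-179.9, -0.0, -89.6]
ft_force: [0.0, 0.2, 0.2]
finger_gap: 85.5
time: 17.15
tool_pos: [533.8, -4.7, 77.4]
tcp_rot: [-180.0, -0.1, -89.7]
ft_force: [-1.1, -4.5, 5.5]
finger_gap: 15.6
```

```bash
python3 -m pendant '[[0,0,0,0,-4],[0,0,0,0,-7],[0,0,0,0,-7],[0,0,0,0,-7],[0,0,0,0,-7],[0,0,0,0,-7],[0,0,0,0,-7],[0,0,0,0,-7],[0,0,0,0,-5],[0,0,0,0,0]]'
```

```text
time: 18.15
tool_pos: [534.0, -4.1, 77.4]
tcp_rot: [-180.0, -0.1, -31.6]
ft_force: [-0.3, -1.5, 3.6]
finger_gap: 15.3
```

```bash
python3 -m pendant '[[0,-1.1,-4.9,0,0],[0,-2.2,-9.8,0,0],[0,-2.2,-9.8,0,0],[0,-2.2,-9.8,0,0],[0,-2.2,-9.8,0,0],[0,-2.2,-9.8,0,0],[0,-2.2,-9.8,0,0],[0,-2.2,-9.8,0,0],[0,-2.2,-9.8,0,0],[0,-1.1,-4.9,0,0]]'
python3 -m pendant '[[0,0,0,0,0],[0,0,0,0,0]]'
python3 - <<'E'
from h import *
s=r.sense();print(s["tool_pos"],s["ft_force"],s["tcp_rot"])
d=np.array(s["tool_pos"])[:2]-[534,-4.1];print(np.hypot(*d),np.degrees(np.arctan2(d[1],d[0])))
P=np.load("top.npy").reshape(-1,3)
# bed long edge / case top: line fits
for z0,z1,nm in((60,69,"z60-69 tops"),(54,60,"case")):
    q=P[(np.hypot(P[:,0]-610,P[:,1]-225)<100)&(P[:,2]>z0)&(P[:,2]<z1)];print(nm,len(q),cv2.minAreaRect(q[:,:2].astype(np.float32)))
q=P[(np.hypot(P[:,0]-580,P[:,1]-130)<230)&(P[:,2]>10)&(P[:,2]<70)&(P[:,1]>-70)&(P[:,0]<690)]
h=cv2.convexHull(q[:,:2].astype(np.float32))[:,0]
e=np.roll(h,-1,0)-h;L=np.hypot(*e.T);[print(L[i].round(),np.degrees(np.arctan2(e[i,1],e[i,0])).round(1)%180) for i in np.argsort(-L)[:6]]
E
```

```text
time: 19.15
tool_pos: [565.0, 82.7, 77.4]
tcp_rot: [-179.9, -0.2, -31.7]
ft_force: [7.6, -5.2, 1.2]
finger_gap: 15.3
time: 19.35
tool_pos: [565.1, 83.0, 77.5]
tcp_rot: [-179.8, -0.2, -31.7]
ft_force: [9.2, -1.0, 1.0]
finger_gap: 15.2
[565.08929934  82.95561484  77.48343939] [ 9.15687381 -0.99238703  0.96265678] [-179.84206742   -0.18128645  -31.66193914]
92.44038407637598 70.34733849142627
z60-69 tops 585 ((626.98974609375, 213.82977294921875), (113.18122100830078, 153.36981201171875), 70.09026336669922)
case 1018 ((627.988037109375, 211.82501220703125), (117.10464477539062, 156.6226348876953), 69.75790405273438)
232.0 70.3
229.0 23.199997
166.0 126.4
86.0 70.1
66.0 159.8
38.0 160.9
```

```bash
python3 -m pendant '[[0,0.5,-5.2,0,0],[0,-2,-9.8,0,0],[0,-2,-9.8,0,0],[0,-2,-9.8,0,0],[0,-2,-9.8,0,0],[0,-2,-9.8,0,0],[0,-2,-9.8,0,0],[0,-1,-4.9,0,0],[0,0,0,0,0],[0,0,0,0,0]]'
python3 - <<'E'
from h import *
s=r.sense();print(s["tool_pos"],s["ft_force"],s["tcp_rot"])
d=np.array(s["tool_pos"])[:2]-[534,-4.1];print(np.hypot(*d),np.degrees(np.arctan2(d[1],d[0])))
E
```

```text
time: 20.35
tool_pos: [586.4, 141.3, 77.0]
tcp_rot: [179.3, 0.0, -31.8]
ft_force: [-14.7, -31.1, 21.9]
finger_gap: 15.2
[586.38065032 141.28317794  77.01368654] [-14.69392567 -31.06326034  21.93738763] [ 1.79307096e+02  1.10727501e-02 -3.17598102e+01]
154.53155326921583 70.18622541388531
```

```bash
python3 - <<'E'
from h import *
im,d=optics.snapshot("wrist");cv2.imwrite("pics/w4.png",im)
im,d=optics.snapshot("scene");cv2.imwrite("pics/s4.png",cv2.resize(im[150:310,250:450],None,fx=3.5,fy=3.5,interpolation=2))
E
```

```text
(no output)
```

View pics/w4.png

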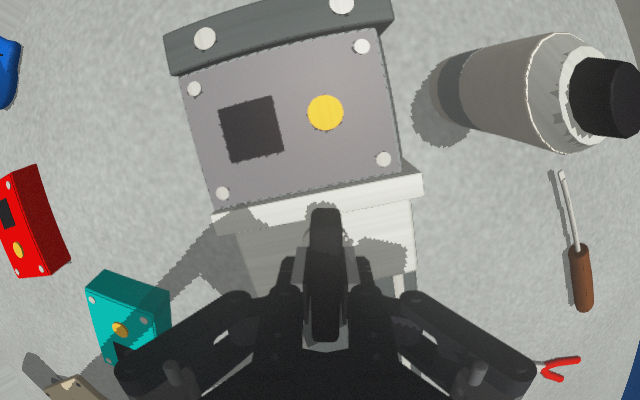

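The wrist view shows the jaw face along (320,190), up against the case (290,130), which is up against the fixed jaw (280,40). So it looks pinched already, meaning the jaw started about 25 mm in. I'll ease the push force and measure the gaps.

```bash
python3 -m pendant '[[0,0.4,2,0,0],[0,0.4,2,0,0],[0,0,0,0,0],[0,0,0,0,0]]'
python3 - <<'E'
from h import *
s=r.sense();print(s["tool_pos"],s["ft_force"],s["tcp_rot"])
p=cam("wrist");im,d=optics.snapshot("wrist");cv2.imwrite("pics/w5.png",cv2.resize(im[0:300,140:440],None,fx=2,fy=2,interpolation=2))
K=np.array(p["camera_matrix"]);v,u=np.mgrid[:400,:640];a=(u-K[0,2])/K[0,0];b=(v-K[1,2])/K[1,1];t=np.hypot(a,b)+1e-9
k=np.tan(t)/t;c=np.stack([a*k*d,b*k*d,d],-1);P=c@Rm(p["orientation"]).T+np.array(p["eye"])
T=np.array(s["tool_pos"]);h=np.radians(70.2);ex=np.array([np.cos(h),np.sin(h)]);ey=np.array([-ex[1],ex[0]])
X=(P[...,:2]-T[:2])@ex;Y=(P[...,:2]-T[:2])@ey;Z=P[...,2]
for y0 in(-40,-20,20,40):  # height profile along the slide, relative to TCP
    m=(abs(Y-y0)<4)&(X>0)&(X<170)&(t<1.3)
    print(y0,[(int(x),round(float(np.median(Z[m&(abs(X-x)<1.5)])),0)) for x in range(24,160,4) if (m&(abs(X-x)<1.5)).sum()>2])
m=(Z>98)&(Z<108)&(np.hypot(X,Y)<60);q=P[m];print("bar X range",X[m].min(),X[m].max(),cv2.minAreaRect(q[:,:2].astype(np.float32)))
E
```

```text
time: 20.85
tool_pos: [586.2, 140.8, 77.2]
tcp_rot: [179.7, 0.0, -31.7]
ft_force: [-8.0, -17.0, 14.6]
finger_gap: 14.9
[586.1783216  140.82871607  77.17260005] [ -8.03208969 -16.95187981  14.55944767] [ 1.79694695e+02  7.81206937e-03 -3.17355734e+01]
-40 [(24, 63.0), (28, 63.0), (32, 63.0), (36, 58.0), (40, 59.0), (44, 60.0), (48, 59.0), (52, 59.0), (56, 59.0), (60, 59.0), (64, 59.0), (68, 59.0), (72, 59.0), (76, 59.0), (80, 59.0), (84, 59.0), (88, 59.0), (92, 59.0), (96, 59.0), (100, 59.0), (104, 60.0), (108, 59.0), (112, 58.0), (116, 65.0), (120, 65.0), (124, 65.0), (128, 65.0)]
-20 [(24, 63.0), (28, 63.0), (32, 63.0), (36, 58.0), (40, 59.0), (44, 59.0), (48, 59.0), (52, 59.0), (56, 59.0), (60, 59.0), (64, 59.0), (68, 61.0), (72, 61.0), (76, 61.0), (80, 219.0), (84, 59.0), (88, 59.0), (92, 59.0), (96, 59.0), (100, 59.0), (104, 59.0), (108, 59.0), (112, 58.0), (116, 65.0), (120, 65.0), (124, 65.0), (128, 65.0), (132, 65.0)]
20 [(24, 63.0), (28, 63.0), (32, 63.0), (36, 58.0), (40, 59.0), (44, 59.0), (48, 59.0), (52, 59.0), (56, 59.0), (60, 59.0), (64, 59.0), (68, 59.0), (72, 60.0), (76, 59.0), (80, 59.0), (84, 59.0), (88, 59.0), (92, 59.0), (96, 59.0), (100, 59.0), (104, 59.0), (108, 58.0), (112, 58.0), (116, 64.0), (120, 65.0), (124, 65.0), (128, 65.0), (132, 65.0), (136, 65.0), (140, 63.0)]
40 [(24, 63.0), (28, 63.0), (32, 63.0), (36, 58.0), (40, 59.0), (44, 59.0), (48, 59.0), (52, 59.0), (56, 59.0), (60, 59.0), (64, 59.0), (68, 59.0), (72, 59.0), (76, 59.0), (80, 59.0), (84, 59.0), (88, 59.0), (92, 59.0), (96, 59.0), (100, 59.0), (104, 59.0), (108, 59.0), (112, 58.0), (116, 65.0), (120, 65.0), (124, 66.0), (128, 66.0), (132, 65.0), (136, 65.0)]
bar X range -33.11872286638376 32.12890183566541 ((588.1724853515625, 140.185546875), (63.126991271972656, 40.29150390625), 80.55805206298828)
```

View pics/w5.png

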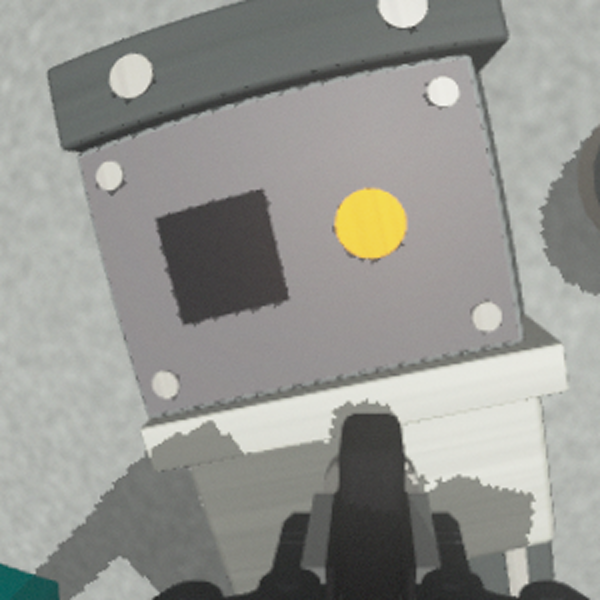

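The profile shows jaw face at 35 mm, case from 35 to 115 mm and fixed jaw from 115 mm relative to the knob axis. That means no gap, so the slide is at about 0.18. The picture agrees: the jaw edge at (350,390) and the fixed jaw edge at (270,105) both touch the case. Now I'll tighten.

```bash
python3 -m pendant '[[0,0,0,0,5],[0,0,0,0,7],[0,0,0,0,7],[0,0,0,0,7],[0,0,0,0,7],[0,0,0,0,7],[0,0,0,0,7],[0,0,0,0,7],[0,0,0,0,6],[0,0,0,0,2]]' 
python3 -m pendant '[[0,0,0,0,0],[0,0,0,0,0]]'
```

```text
time: 21.9
tool_pos: [586.2, 140.9, 77.3]
tcp_rot: [179.9, -0.3, -93.9]
ft_force: [-6.6, -16.4, 14.1]
finger_gap: 15.5
time: 22.1
tool_pos: [586.2, 140.9, 77.3]
tcp_rot: [179.9, -0.3, -93.7]
ft_force: [-7.3, -16.6, 14.7]
finger_gap: 15.7
```

```bash
python3 -m pendant '[[0,1.2,0.35,0,0],[0,1.2,0.35,0,0],[0,0,0,0,0]]'; python3 -m pendant '[[0.3,0,0,0,0],[0.6,0,0,0,0],[1,0,0,0,0],[1,0,0,0,0],[1,0,0,0,0],[1,0,0,0,0],[1,0,0,0,0]]';python3 -m pendant '[[1,0,0,-5,0],[1,0,0,-15,0],[1,0,0,-25,0],[1,0,0,-25,0],[1,0,0,-25,0],[1,0,0,-25,0],[1,0,0,-25,0],[1,0,0,0,0],[1,0,0,0,0]]'
python3 - <<'E'
from h import *
s=r.sense();print(s["tool_pos"],s["ft_force"])
p=cam("wrist");im,d=optics.snapshot("wrist");cv2.imwrite("pics/w6.png",im)
K=np.array(p["camera_matrix"]);v,u=np.mgrid[:400,:640];a=(u-K[0,2])/K[0,0];b=(v-K[1,2])/K[1,1];t=np.hypot(a,b)+1e-9
k=np.tan(t)/t;c=np.stack([a*k*d,b*k*d,d],-1);P=c@Rm(p["orientation"]).T+np.array(p["eye"])
T=np.array([586,140.8]);h=np.radians(70.2);ex=np.array([np.cos(h),np.sin(h)]);ey=np.array([-ex[1],ex[0]])
X=(P[...,:2]-T)@ex;Y=(P[...,:2]-T)@ey;Z=P[...,2]
m=(Z>100)&(Z<108)&(np.hypot(X,Y)<45);print("bar",cv2.minAreaRect(P[m][:,:2].astype(np.float32)))
for y0 in(-35,35):
    m=(abs(Y-y0)<5)&(X>0)&(X<170)&(t<1.3)
    print(y0,[(x,round(float(np.median(Z[m&(abs(X-x)<1)])),0)) for x in [*range(26,46,2),*range(104,126,2)] if (m&(abs(X-x)<1)).sum()>2])
m=(Z>57)&(Z<61.5)&(X>40)&(X<110)&(abs(Y)<75);print("case Y",Y[m].min(),Y[m].max())
im,d=optics.snapshot("top");cv2.imwrite("pics/t6.png",im)
for q in("can","jar","driver","pliers","mouse"):print(q,[(np.round(x["at"]).tolist(),round(x["score"],2)) for x in optics.search_frame("top",q)])
E
```

```text
time: 22.4
tool_pos: [586.1, 140.6, 77.4]
tcp_rot: [180.0, -0.1, -93.7]
ft_force: [-2.0, -7.9, 10.0]
finger_gap: 15.4
time: 23.1
tool_pos: [586.3, 140.6, 76.9]
tcp_rot: [180.0, 0.0, -93.7]
ft_force: [-0.0, 0.3, -1.0]
finger_gap: 84.9
time: 24.0
tool_pos: [587.1, 140.7, 223.8]
tcp_rot: [-179.8, 0.0, -93.7]
ft_force: [-0.6, -0.0, 0.2]
finger_gap: 85.3
[587.06108165 140.67805012 223.8210348 ] [-0.62394271 -0.03743083  0.17417719]
bar ((585.8429565429688, 139.86959838867188), (13.992732048034668, 65.14378356933594), 87.27448272705078)
-35 [(26, 63.0), (28, 63.0), (30, 63.0), (32, 63.0), (34, 63.0), (36, 58.0), (38, 58.0), (40, 59.0), (42, 59.0), (44, 59.0), (104, 59.0), (106, 59.0), (108, 59.0), (110, 59.0), (112, 58.0), (114, 61.0), (116, 65.0), (118, 65.0), (120, 65.0), (122, 66.0), (124, 66.0)]
35 [(26, 63.0), (28, 63.0), (30, 63.0), (32, 64.0), (34, 58.0), (36, 58.0), (38, 58.0), (40, 59.0), (42, 59.0), (44, 59.0), (104, 59.0), (106, 59.0), (108, 59.0), (110, 59.0), (112, 59.0), (114, 59.0), (116, 64.0), (118, 65.0), (120, 65.0), (122, 66.0), (124, 66.0)]
case Y -50.74156619261502 59.128103505395686
can [([548.0, 434.0, 118.0], 0.92), ([566.0, -262.0, 123.0], 0.78)]
jar [([471.0, -300.0, 78.0], 0.74)]
driver [([573.0, 140.0, 53.0], 0.71), ([776.0, -60.0, 22.0], 0.56)]
pliers [([719.0, -223.0, 10.0], 0.86)]
mouse [([377.0, 446.0, 22.0], 0.97)]
```

View pics/w6.png

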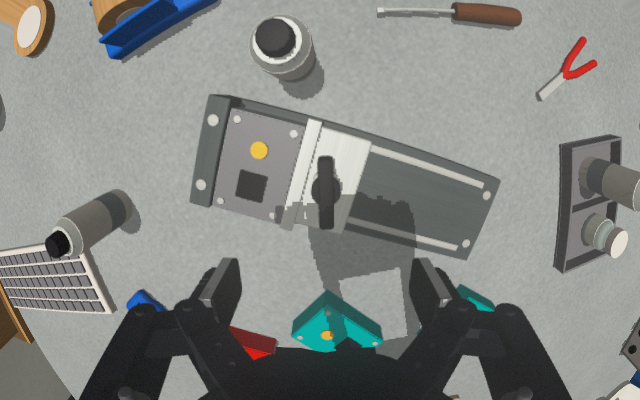

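The case (260,165) is pinched between the two jaws. The bar at (326,192) lies across the slide at yaw -2.7°, so the knob is at about 1.27 rad. The can stands in the far bay at (610,180), and the gripper is clear of everything.

```bash
python3 -c "
from bench import hand_in
print(hand_in())"
```

```text
the job is handed in; nothing more can be done
None
```

The job was finished and handed in at about 24 s of the 61 s allowed; the hand-in gave no verdict.

- **Can:** I set it down upright in the far bay of the tray and let go. Both cameras placed it within about 2 mm of the bay centre. Circle fits at two heights agreed to within 1 mm, so it isn't leaning.
- **Jaw and case:** I loosened the knob to about 0.2 rad and slid the jaw until it stopped. Height profiles put the jaw face 35 mm and the fixed jaw 115 mm from the knob axis, with the 80 mm case filling the space, so the slide is at about 0.18. The case lies flat, about 4 mm off the middle line.
- **Knob:** I tightened it to about 1.27 rad, judged from the bar's angle. The gripper ended open and about 150 mm above, with no contact force.

**What disagreed:**
- **Slide distance:** the jaw stopped after about 154 mm, not the 180 mm I had assumed, so it probably started about 25 mm in. I pushed with about 34 N before easing off.
- **Last top-camera check:** it didn't report can2, and its best screwdriver match was a false one on the robot. The wrist picture shows can2 and the screwdriver still in place. The jar, pliers, mouse and can3 were reported in the top view near where I first saw them; I didn't measure the mouse's starting position.

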